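# Gauge a blind hole and fit the matching post

## Robot

A 6-joint arm with a two-finger parallel gripper is mounted at the origin on a cart in front of the work surface, level with it; the furniture and walls round the work are solid. World frame = base frame: x ahead of the robot, y to its left, z up, the work surface at z = 0. Lengths are in mm, angles in rad, forces in N, time in s.
With the tool pointing down it reaches from about 275 to 775 mm from the base axis. Payload 14.6 kg.
Tool frame: the origin (TCP) lies at the centre of the arm's flange, where the gripper is bolted on; the fingertips stand tip_reach ahead of it and the grasp point (between the pads) lies 155 mm ahead of it (tip_reach is the distance from the TCP to the fingertips, in mm); z points along the fingers, x is the direction in which the jaws open and shut, and the axes are right-handed (so a half turn about z gives the same grasp; the last joint's range is limited). The gripper opens to 85 mm and grips with 20 to 120 N. Pads are 22 mm wide; open, the fingers measure 114 mm over their backs; the gripper's body (76 mm by 85 mm) begins 54 mm behind the grasp point. The pads swing forward as they close: fully open they stand 13 mm farther back than shut.
Start: joints at [-1.363, 0.263, -0.048, 1.259, 0, 1.415], TCP at [186.313, -490.832, 404.678] pointing down, gripper open.
Joint ranges: [-2.65, 2.65], [-0.89, 1.7], [-1.18, 1.37], [-2.13, 2.11], [-1.35, 1.29], [-3.14, 3.14]. Speed limits (rad/s): [1.89, 1.89, 2.57, 2.79, 3.14, 3.14].

## Interface

Orientations are given as a rotation vector (axis times angle).
In Python, from station import read_state, camera, camera_info, sign_off, tip_reach gives the robot as it stands.
- The arm moves only by the tool drive_tool, never from a script. Its argument "rows" is a list that holds one entry, the list of rows, each a list of 7 numbers: the turn, a rotation vector about the tool's x, y, z in rad, then the shift along the tool's x, y, z in cm, then the gripper's target within -1 to 1 (shut at 1, half-way at 0, fully open at -1). A call has 1 to 8 rows; each row is the pose to reach, as a shift and turn from the pose measured when the call began, along the tool's axes at that moment; what a row does not reach only later rows make up. A row lasts 1/10 s, in which the tool goes at most 50 mm and 8.59 degrees, less where a joint would pass 70% of its speed; a pose out of reach is approached as far as the arm can. A call with a gripper value outside its range is refused whole. The fingers move at their own pace and stop on an object; the grip force is fixed at half the most. Time passes only in rows, so rows that repeat a pose let the fingers close. It gives the time, the measured TCP pose, the force and the opening at its end, in the units of the state.
- read_state(): the state, without advancing time (a new reading comes with each control period).
- camera(name): name is "scene" or "top" or "wrist"; returns (picture, depth): 384x512x3 uint8, blue, green, red; 384x512 float32, mm along the optical axis (not along the pixel's ray), 0 where there is no reading.
- camera_info(name): a dict with "intrinsics" (3x3 intrinsics, pixels), "dist" ([k1, k2, p1, p2, k3] as OpenCV has them; the pictures are not rectified), "world_from_camera" (4x4, takes a point from camera to world coordinates); the wrist camera has in their place "mount" (4x4, takes a point from camera to tool coordinates, whose origin is the TCP and whose axes are the tool frame's). Camera axes: x right, y up, looking along -z (the intrinsics and any distortion apply to the point x, -y, -z); pixel columns grow to the right and rows downward; lengths in mm; the calibration is good to about 2 mm. A picture is of the moment at which its call begins: read the wrist's pose just before it. camera_info takes no time and is no camera call.
- sign_off(): hands the job in, once; it reports no verdict.
The state is a dict: "clock": time; "joint_pos": joint angles; "joint_velocities": joint speeds; "effort": joint torques, N m; "eef_pos": TCP position; "eef_rot": TCP orientation; "ft_force": force on the tool from outside, world axes, zero at the start; "ft_torque": the same for the moment, N m; "width": finger opening in mm.
Only numpy, scipy, OpenCV 4.12 (cv2) and the standard library are available. Lean on these libraries where they do the work, as an engineer would, in place of code of your own. Each camera call takes 0.05 s, during which the arm holds its last target.

## Task

Find how deep the blind hole in the fixture block is: lower the depth rod into it until the tip rests on the floor of the hole, keep it gently pressed there for about half a second, then put the rod back in its stand. Of the three posts in the rack fit only the one whose shank is 3 mm longer than the hole is deep, without trying the others: lower it gently into the hole, keep it pressed onto the floor with about 8 N for half a second, and let go, so that it stands upright with its collar 3 mm clear of the block's face. Never press on the floor with more than 40 N, do not force anything that jams, and leave the other things where they are.

Things in the scene. Friction and masses are not known exactly. Their poses are not given: they have to be found in the camera images.
- fixture: aluminium fixture block, 60 x 116 mm and 60 mm tall, fixed to the table, with low 15 mm feet at its two ends; origin at the centre of its underside, z up, long side along its y axis
- hole (a point): centre of the mouth of the blind hole, in the middle of the block's top face (60 mm above the table), z up. The hole is vertical, 16 mm across (1 mm of play all round a post; only the chamfer of the post's foot leads it in), and either 20, 28 or 36 mm deep with a flat rigid floor; only probing tells which
- rack_top (a point): centre of the top face of the black rack (50 x 164 mm, 22 mm tall, fixed), z up. It has three seats in a row along its y axis, 55 mm apart, square, 14 mm deep and 16.5 mm wide; in each stands one post, in an order that varies. The longer the shank, the higher the post stands; each foot is 8 mm above the table
- stand_hole (a point): centre of the mouth of the hole in the top of the black rod stand (50 x 50 mm, 55 mm tall, fixed; thin 76 mm square base), z up. The hole is square, 12 mm wide and 45.5 mm deep; the rod stands in it with its tip on the floor of that hole and its collar half a millimetre above the stand's top face
- rod_grip (a point): centre of the depth rod's grip, on its axis. The rod is upright: slim shaft 8 mm across and 46 mm long, above it a round collar 25 mm across and 6 mm thick, above that a round grip 17 mm across and 42 mm tall with a 21 mm cap 5 mm thick on top. This point is 72 mm above the tip and 26 mm above the underside of the collar; z up along the rod. Rigid, 0.08 kg or so
- rod_tip (a point): lower end of the depth rod's shaft, on its axis
- post_short_grip (a point): grip centre of the shortest steel post, on its axis. The post stands upright: round shank 14 mm across and 23 mm long (foot chamfered 2 mm), above it a round collar 26 mm across and 6 mm thick, above that a round grip 18 mm across and 38 mm tall. This point is 49 mm above the foot and 26 mm above the underside of the collar; z axis points up along the post. 0.11 kg or so.
- post_middle_grip (a point): grip centre of the middle steel post, on its axis. The post stands upright: round shank 14 mm across and 31 mm long (foot chamfered 2 mm), above it a round collar 26 mm across and 6 mm thick, above that a round grip 18 mm across and 38 mm tall. This point is 57 mm above the foot and 26 mm above the underside of the collar; z axis points up along the post. 0.11 kg or so.
- post_long_grip (a point): grip centre of the longest steel post, on its axis. The post stands upright: round shank 14 mm across and 39 mm long (foot chamfered 2 mm), above it a round collar 26 mm across and 6 mm thick, above that a round grip 18 mm across and 38 mm tall. This point is 65 mm above the foot and 26 mm above the underside of the collar; z axis points up along the post. 0.11 kg or so.
- post_short_collar (a point): centre of the underside of the collar of post_short, 23 mm above its foot
- post_middle_collar (a point): centre of the underside of the collar of post_middle, 31 mm above its foot
- post_long_collar (a point): centre of the underside of the collar of post_long, 39 mm above its foot
- post_short_foot (a point): lower end of the shank of post_short, on its axis
- post_middle_foot (a point): lower end of the shank of post_middle, on its axis
- post_long_foot (a point): lower end of the shank of post_long, on its axis
- post_short: post_short itself; origin at the foot, z up along the post
- post_middle: post_middle itself; origin at the foot, z up along the post
- post_long: post_long itself; origin at the foot, z up along the post
- depth_rod: the depth rod itself; origin at its tip, z up along the rod
- packet: small orange cardboard packet, 40 x 62 x 22 mm, a bystander; origin at its underside
- vee_block: steel vee block, 34 x 45 x 36 mm, a bystander; origin at its underside
There are look-alikes about, which are no part of the job. What is shaped like the post_long but green is not meant. Leave any green look-alike of the post_short alone.

How it is judged (in metres and radians):
On the way, in this order (a step that is already met when the one before it is completed fails the run):
1. the tip of the depth rod is held pressed on the floor of the hole (over 1 N for 0.3 s) (horizontal distance between rod_tip and hole below 0.006 m and z of rod_tip in the frame of hole below -0.012 m and (contact force between depth_rod and floorgeom_a above 1 N or contact force between depth_rod and floorgeom_b above 1 N or contact force between depth_rod and floorgeom_c above 1 N)), for 0.3 s.
2. the depth rod is fully back in its stand (horizontal distance between rod_tip and stand_hole below 0.006 m and z of rod_tip in the frame of stand_hole below -0.042 m and angle between depth_rod's own z axis and vertical below 0.15 rad and linear speed of depth_rod below 0.02 m/s), for 0.2 s.
3. the matching post is held pressed on the floor of the hole (over 2.5 N for 0.3 s) ((contact force between post_short and floorgeom_a above 2.5 N or contact force between post_middle and floorgeom_b above 2.5 N or contact force between post_long and floorgeom_c above 2.5 N)), for 0.3 s.
At the end, for the whole second after the job is handed in: the matching post stands at rest in the hole: upright within 0.07 rad, foot within 2.5 mm of the axis, underside of collar 1.5 to 4.5 mm above the face; other posts moved under 20 mm; the depth rod is in its stand, within 0.15 rad of upright, tip over 42 mm below the mouth, at rest (all of step 2 and ((horizontal distance between post_short_foot and hole below 0.0025 m and angle between post_short's own z axis and vertical below 0.07 rad and z of post_short_collar in the frame of hole between 0.0015 and 0.0045 m and linear speed of post_short below 0.02 m/s and distance of each of post_middle, post_long from where it was at the start of the episode below 0.02 m) or (horizontal distance between post_middle_foot and hole below 0.0025 m and angle between post_middle's own z axis and vertical below 0.07 rad and z of post_middle_collar in the frame of hole between 0.0015 and 0.0045 m and linear speed of post_middle below 0.02 m/s and distance of each of post_short, post_long from where it was at the start of the episode below 0.02 m) or (horizontal distance between post_long_foot and hole below 0.0025 m and angle between post_long's own z axis and vertical below 0.07 rad and z of post_long_collar in the frame of hole between 0.0015 and 0.0045 m and linear speed of post_long below 0.02 m/s and distance of each of post_short, post_middle from where it was at the start of the episode below 0.02 m))); the robot touches nothing.
It fails at once if a post that does not match the hole's depth is put into the hole (foot more than 6 mm below the mouth) ((horizontal distance between floorgeom_a and hole below 0.01 m and horizontal distance between post_middle_foot and hole below 0.006 m and z of post_middle_foot in the frame of hole below -0.006 m) or (horizontal distance between floorgeom_a and hole below 0.01 m and horizontal distance between post_long_foot and hole below 0.006 m and z of post_long_foot in the frame of hole below -0.006 m) or (horizontal distance between floorgeom_b and hole below 0.01 m and horizontal distance between post_short_foot and hole below 0.006 m and z of post_short_foot in the frame of hole below -0.006 m) or (horizontal distance between floorgeom_b and hole below 0.01 m and horizontal distance between post_long_foot and hole below 0.006 m and z of post_long_foot in the frame of hole below -0.006 m) or (horizontal distance between floorgeom_c and hole below 0.01 m and horizontal distance between post_short_foot and hole below 0.006 m and z of post_short_foot in the frame of hole below -0.006 m) or (horizontal distance between floorgeom_c and hole below 0.01 m and horizontal distance between post_middle_foot and hole below 0.006 m and z of post_middle_foot in the frame of hole below -0.006 m)).
It fails at once if the rod or a post presses on the floor of the hole, or the fingers on the block, with more than 40 N, or the rod or a post is jammed into the block with more than 60 N (contact force between any of depth_rod, post_short, post_middle, post_long and floorgeom_a above 40 N or contact force between any of depth_rod, post_short, post_middle, post_long and floorgeom_b above 40 N or contact force between any of depth_rod, post_short, post_middle, post_long and floorgeom_c above 40 N or contact force between any of depth_rod, post_short, post_middle, post_long and fixture above 60 N or contact force between the fingers and fixture above 40 N).
It fails at once if the packet or the vee block is moved by more than 25 mm (distance of any of packet, vee_block from where it was at the start of the episode above 0.025 m).
It also fails if it takes over 64 s, if anything falls off the work surface, if the arm or the gripper's body presses on something with over 40 N, if the wrist force passes 120 N, or if a joint passes its speed limit or range.

## Working session

There is one attempt and no reset: what is moved stays moved. The work goes in short steps, Python scripts to look and compute and a tool call to move; the robot and the scene stay as the last step left them, time stands still between calls to the robot, and variables do not carry over. Pictures are saved under pics/ and viewed, and the job is handed in when it is done.

Besides the shell and the picture viewer there is one more tool, called after "Emit:" by a JSON object that holds its "name" and its "arguments". drive_tool: Moves the arm, as the interface text tells. Its arguments: {"type":"object","properties":{"rows":{"type":"array","items":{"type":"array","items":{"type":"array","items":{"type":"number"}}}}},"required":["rows"]}

```bash
ls; mkdir -p pics; python3 - <<'E'
from station import *
import cv2,numpy as np
print(read_state()); print(tip_reach)
for n in("scene","top","wrist"):
    im,d=camera(n); cv2.imwrite(f"pics/{n}0.png",im); np.savez(f"{n}0.npz",im=im,d=d)
    print(n,camera_info(n))
E
```

```text
pics
{'clock': 0.0, 'joint_pos': array([-1.36328984e+00,  2.63547195e-01, -4.89514126e-02,  1.25943206e+00,
        2.41325639e-05,  1.41550870e+00]), 'joint_velocities': array([ 0.00102307,  0.00049792, -0.00292781, -0.00247368, -0.00044018,
        0.00140115]), 'effort': array([-4.97310277e-03, -6.37605572e+01,  3.84564829e+01,  1.35955028e-02,
       -4.20954402e-04,  4.18869308e-05]), 'eef_pos': array([ 186.29921782, -490.72761176,  404.20710852]), 'eef_rot': array([-2.58509275e+00,  1.78378318e+00,  1.26598346e-03]), 'ft_force': array([-0.8369735 ,  0.5564668 ,  0.03103471]), 'ft_torque': array([ 0.08607705,  0.00065306, -0.00647056]), 'width': 85.4497939598988}
173.4
scene {'intrinsics': array([[399.36370248,   0.        , 250.47951196],
       [  0.        , 399.36370248, 194.0776313 ],
       [  0.        ,   0.        ,   1.        ]]), 'dist': array([0.01075612, 0.        , 0.        , 0.        , 0.        ]), 'world_from_camera': array([[ 8.97408844e-01,  2.54597694e-01, -3.60329546e-01,
         1.89842344e+02],
       [-4.41192467e-01,  5.13101307e-01, -7.36258281e-01,
[... 726 characters left out ...]
03],
       [ 0.00000000e+00,  0.00000000e+00,  0.00000000e+00,
         1.00000000e+00]])}
wrist {'intrinsics': array([[320.19702231,   0.        , 258.59797249],
       [  0.        , 320.19702231, 193.82670005],
       [  0.        ,   0.        ,   1.        ]]), 'dist': array([-0.08262529,  0.        ,  0.        ,  0.        ,  0.        ]), 'mount': array([[ 9.99999952e-01, -2.23426386e-04, -2.15516505e-04,
        -7.10862552e-01],
       [-2.77530505e-04, -9.54498587e-01, -2.98215309e-01,
        -7.55409915e+01],
       [-1.39081031e-04,  2.98215355e-01, -9.54498603e-01,
         3.03381393e+01],
       [ 0.00000000e+00,  0.00000000e+00,  0.00000000e+00,
         1.00000000e+00]])}
```

View pics/scene0.png

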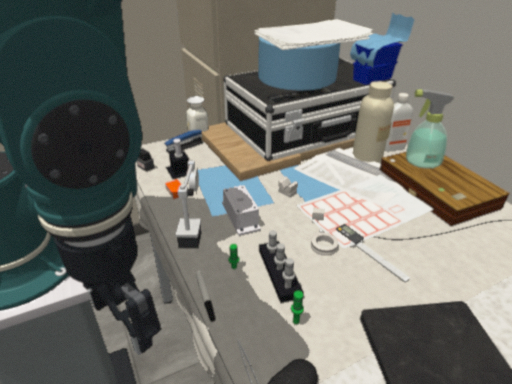

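View pics/top0.png

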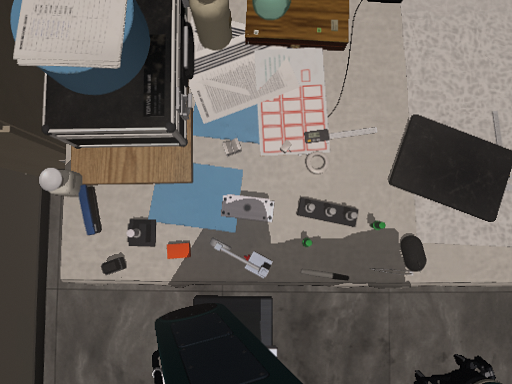

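View pics/wrist0.png

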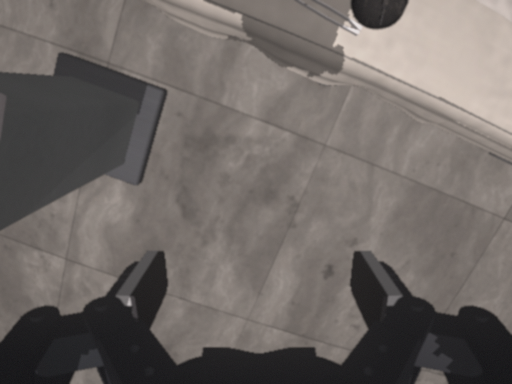

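```bash
python3 - <<'E'
import cv2,numpy as np
a=cv2.imread("pics/top0.png"); s=cv2.imread("pics/scene0.png")
c=cv2.resize(a[180:290,90:390],None,fx=2.6,fy=2.6,interpolation=3)
e=cv2.resize(s[130:330,135:335],None,fx=3,fy=3,interpolation=3)
cv2.imwrite("pics/ct.png",c);cv2.imwrite("pics/cs.png",e)
E
```

```text
(no output)
```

View pics/ct.png

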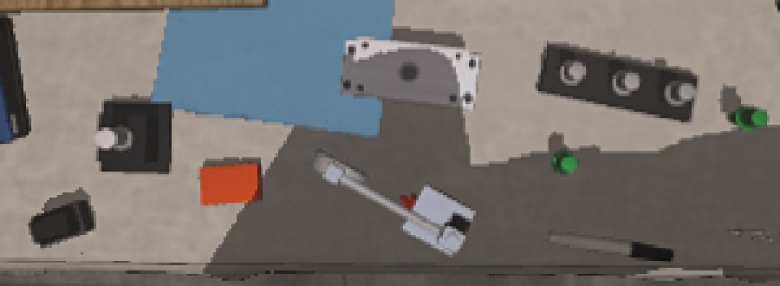

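View pics/cs.png

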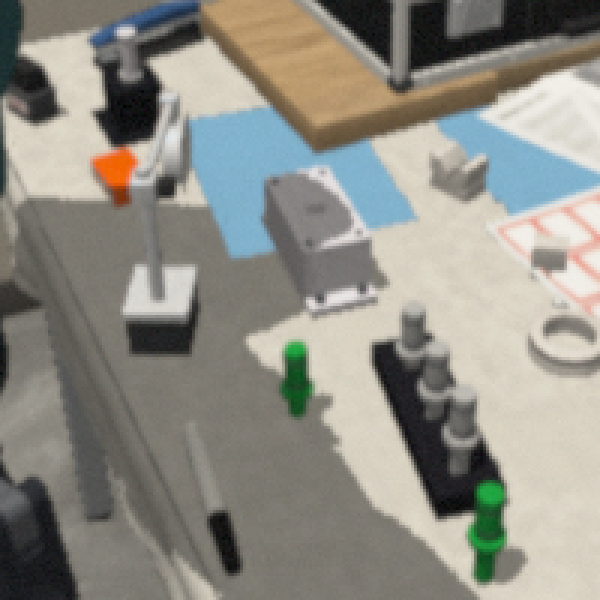

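```bash
cat > h.py <<'E'
import cv2,numpy as np
from station import *
from scipy.spatial.transform import Rotation as R
def ray(name,uv,T=None):
    ci=camera_info(name); T=ci["world_from_camera"] if T is None else T
    p=cv2.undistortPoints(np.float64(uv).reshape(-1,1,2),ci["intrinsics"],ci["dist"]).reshape(-1,2)
    d=np.c_[p[:,0],-p[:,1],-np.ones(len(p))]
    return T[:3,3],d@T[:3,:3].T
def plane(name,uv,z,T=None):
    o,d=ray(name,uv,T); return o+d*((z-o[2])/d[:,2])[:,None]
def dep(name,uv,d,T=None):
    uv=np.float64(uv).reshape(-1,2)
    o,r=ray(name,uv,T); z=d[uv[:,1].round().astype(int),uv[:,0].round().astype(int)]
    return o+r*z[:,None]
def wristT():
    s=read_state(); T=np.eye(4);T[:3,:3]=R.from_rotvec(s["eef_rot"]).as_matrix();T[:3,3]=s["eef_pos"]
    return T@camera_info("wrist")["mount"]
def proj(name,P,T=None):
    ci=camera_info(name); T=ci["world_from_camera"] if T is None else T
    q=(np.float64(P).reshape(-1,3)-T[:3,3])@T[:3,:3]; q=q*[1,-1,-1]
    return cv2.projectPoints(q,np.zeros(3),np.zeros(3),ci["intrinsics"],ci["dist"])[0].reshape(-1,2)
E
python3 - <<'E'
from h import *
D=np.load("top0.npz"); d=D["d"]; im=D["im"]
vv,uu=np.mgrid[180:290,90:400]; uv=np.c_[uu.ravel(),vv.ravel()]
P=dep("top",uv,d); Z=P[:,2].reshape(110,310)
np.save("P.npy",P.reshape(110,310,3))
v=np.clip(Z*2,0,255).astype(np.uint8); cv2.imwrite("pics/hz.png",cv2.resize(cv2.applyColorMap(v,cv2.COLORMAP_JET),None,fx=2.5,fy=2.5,interpolation=0))
print(Z.max(), np.median(Z))
for lo,hi in((60,75.5),(65,130),(130,300)):
    n,l,st,c=cv2.connectedComponentsWithStats(((Z>lo)&(Z<hi)).astype(np.uint8))
    for i in range(1,n):
        if st[i,4]>8: m=l==i; print(lo,hi,"px",c[i]+[90,180],"area",st[i,4],"bbox",st[i,:4], "med",np.median(P.reshape(110,310,3)[m],0).round(1),"p95z",np.percentile(Z[m],90).round(1))
E
```

```text
1076.8224678479264 -0.5523148625750309
60 75.5 px [230.35714286 198.78571429] area 56 bbox [136  14  10  11] med [559.4 -28.9  61. ] p95z 62.7
60 75.5 px [242.5        198.41666667] area 36 bbox [148  16  14   8] med [562.5 -58.3  61.1] p95z 63.4
60 75.5 px [260.04494382 203.2247191 ] area 89 bbox [161  17  19  14] med [ 549.4 -112.    61.4] p95z 62.9
60 75.5 px [245.10964912 211.83333333] area 228 bbox [135  20  44  21] med [524.6 -66.7  61.2] p95z 63.0
60 75.5 px [310.83870968 206.19354839] area 31 bbox [218  23   7   7] med [ 541.8 -244.    73.7] p95z 75.0
60 75.5 px [266.55555556 205.44444444] area 9 bbox [175  24   4   4] med [ 544.2 -128.1   60.5] p95z 61.5
60 75.5 px [349.33333333 215.11111111] area 9 bbox [258  32   4   7] med [ 518.8 -346.6   68. ] p95z 71.7
60 75.5 px [377.16666667 224.08333333] area 12 bbox [286  42   4   6] med [ 495.5 -421.4   68.6] p95z 72.9
60 75.5 px [136.64516129 232.06451613] area 31 bbox [43 48  7  9] med [468.9 216.6  62.4] p95z 69.1
60 75.5 px [308.45945946 242.08108108] area 37 bbox [216  59   6   7] med [ 446.7 -237.4   66.5] p95z 69.1
60 75.5 
[... 207 characters left out ...]
     210.31818182] area 44 bbox [238  27   9   7] med [ 531.  -297.7   82.8] p95z 85.2
65 130 px [352.5 214.5] area 48 bbox [259  31   8   8] med [ 519.7 -350.6   89.9] p95z 93.6
65 130 px [380.74468085 224.68085106] area 47 bbox [287  42   9   7] med [ 492.8 -426.2   82.7] p95z 85.2
65 130 px [131.92957746 232.36619718] area 71 bbox [37 49 12  8] med [469.1 219.1 107.2] p95z 110.0
65 130 px [219.16666667 242.73809524] area 84 bbox [119  57  23  13] med [445.   -0.  120.7] p95z 128.4
65 130 px [308.89285714 242.32142857] area 28 bbox [216  59   6   7] med [ 446.7 -239.6   66.8] p95z 69.5
130 300 px [243.72649573 258.95156695] area 351 bbox [124  60  57  37] med [403.3 -75.  159.2] p95z 166.0
```

View pics/hz.png

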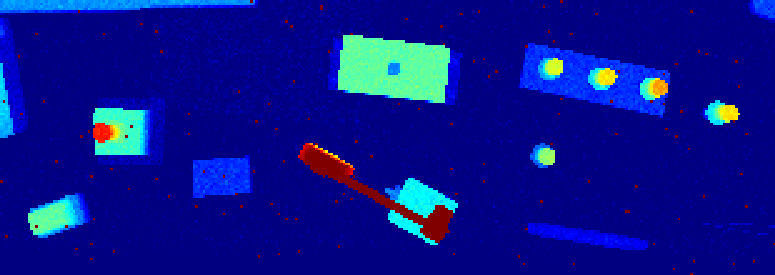

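```bash
python3 - <<'E'
from h import *
s=read_state(); print(R.from_rotvec(s["eef_rot"]).as_matrix().round(3))
# rack axis
print(np.degrees(np.arctan2(541.7-519.7,-244+350.6)))
D=np.load("top0.npz"); d=D["d"]
P=np.load("P.npy");Z=P[...,2]
m=(Z>55)&(Z<68); m[:, :125]=0; m[:,185:]=0; m[50:]=0
pts=P[m][:,:2].astype(np.float32); print("block",cv2.minAreaRect(pts),pts.mean(0))
m=(Z>16)&(Z<27); m[:, :205]=0; m[:,270:]=0; m[48:]=0
pts=P[m][:,:2].astype(np.float32); print("rack",cv2.minAreaRect(pts),pts.mean(0))
m=(Z>48)&(Z<60); m[:, 62:]=0; m[70:]=0;m[:40]=0; m[:,:35]=0
pts=P[m][:,:2].astype(np.float32); print("stand",cv2.minAreaRect(pts),pts.mean(0))
E
```

```text
[[ 0.355 -0.935 -0.   ]
 [-0.935 -0.355  0.001]
 [-0.001 -0.    -1.   ]]
11.660929254953984
block ((539.161376953125, -74.40052795410156), (115.92840576171875, 60.19444274902344), 83.64405059814453) [538.9428  -74.55211]
rack ((530.7935791015625, -298.80511474609375), (163.15655517578125, 50.607330322265625), 78.5833740234375) [ 530.5658  -295.38223]
stand ((468.76800537109375, 222.64137268066406), (48.43164825439453, 52.70277786254883), 0.6421684622764587) [468.98837 218.96625]
```

Emit:
{"name": "drive_tool", "arguments": {"rows": [[[0, 0, -1.0, -56.4, -51.7, 0, -1], [0, 0, -1.0, -56.4, -51.7, 0, -1], [0, 0, -1.0, -56.4, -51.7, 0, -1], [0, 0, -1.0, -56.4, -51.7, 0, -1], [0, 0, -1.0, -56.4, -51.7, 0, -1], [0, 0, -1.0, -56.4, -51.7, 0, -1], [0, 0, -1.0, -56.4, -51.7, 0, -1], [0, 0, -1.0, -56.4, -51.7, 0, -1]]]}}

```text
clock: 0.95
eef_pos: [333.6, -119.6, 404.9]
eef_rot: [-3.125, 0.321, -0.0]
ft_force: [0.8, -0.4, 0.4]
width: 85.8
```

```bash
cat >> h.py <<'E'
def go(xyz,yaw=None):
    s=read_state(); M=R.from_rotvec(s["eef_rot"])
    d=M.inv().apply(np.array(xyz,float)-s["eef_pos"])/10
    # desired: tool straight down w/ yaw
    x=M.as_matrix()[:,0]; y0=np.arctan2(x[1],x[0]); yaw=y0 if yaw is None else yaw
    c,sn=np.cos(yaw),np.sin(yaw)
    G=np.array([[c,sn,0],[sn,-c,0],[0,0,-1]])
    t=(M.inv()*R.from_matrix(G)).as_rotvec()
    print("pos",s["eef_pos"].round(1),"yaw",round(y0,4),"t",s["clock"],"F",s["ft_force"].round(1),"T",s["ft_torque"].round(2),"w",round(s["width"],1),"q",s["joint_pos"].round(2))
    print("turn",t.round(4),"shift cm",d.round(2))
E
python3 -c "
from h import *
go((469,220,404),-0.2)"
```

```text
pos [ 333.6 -119.6  404.9] yaw -0.2047 t 0.95 F [ 0.8 -0.4  0.4] T [-0.05 -0.01 -0.01] w 85.8 q [-0.58 -0.03 -0.4   1.21  0.    1.2 ]
turn [-0.0006 -0.0001 -0.0047] shift cm [  6.36 -36.     0.11]
```

Emit:
{"name": "drive_tool", "arguments": {"rows": [[[0, 0, 0, 6.4, -36, 0, -1], [0, 0, 0, 6.4, -36, 0, -1], [0, 0, 0, 6.4, -36, 0, -1], [0, 0, 0, 6.4, -36, 0, -1], [0, 0, 0, 6.4, -36, 0, -1], [0, 0, 0, 6.4, -36, 0, -1], [0, 0, 0, 6.4, -36, 0, -1], [0, 0, 0, 6.4, -36, 0, -1]]]}}

```text
clock: 1.75
eef_pos: [470.0, 223.2, 404.5]
eef_rot: [-3.125, 0.317, 0.0]
ft_force: [-0.3, -1.1, -0.3]
width: 85.7
```

```bash
cat >> h.py <<'E'
def snap(tag):
    T=wristT(); im,d=camera("wrist"); cv2.imwrite(f"pics/{tag}.png",im); np.savez(tag,im=im,d=d,T=T); return im,d,T
E
python3 -c "
from h import *
go((469,220,404),-0.2); snap('w1')"
```

```text
pos [470.  223.2 404.5] yaw -0.2023 t 1.75 F [-0.3 -1.1 -0.3] T [-0.03  0.04  0.05] w 85.7 q [ 0.29  0.26 -0.06  1.26  0.    2.06]
turn [-0.0008  0.0003 -0.0023] shift cm [-0.04  0.33  0.05]
```

View pics/w1.png

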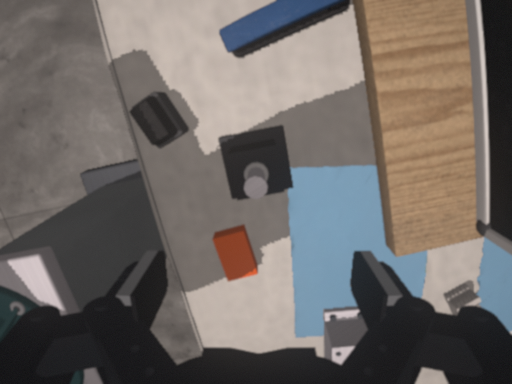

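```bash
python3 - <<'E'
from h import *
im,d,T=snap('w2'); go((469,220,404),-0.2)
c=cv2.resize(im[110:220,200:320],None,fx=5,fy=5,interpolation=3); cv2.imwrite("pics/c2.png",c)
uu,vv=np.meshgrid(np.arange(200,320),np.arange(110,220)); uv=np.c_[uu.ravel(),vv.ravel()]
P=dep("wrist",uv,d,T); m=(P[:,2]>100)&(P[:,2]<118)
print(m.sum(),P[m].mean(0),np.median(P[m],0),uv[m].mean(0),np.ptp(uv[m],axis=0))
m2=m.astype(np.uint8).reshape(110,120); (x,y),r=cv2.minEnclosingCircle(cv2.findNonZero(m2)); print(x+200,y+110,r)
print(plane("wrist",[[uv[m][:,0].mean(),uv[m][:,1].mean()],[x+200,y+110]],108.5,T))
m=(P[:,2]>50)&(P[:,2]<60); print("stand",cv2.minAreaRect(P[m][:,:2].astype(np.float32)))
E
```

```text
pos [470.1 222.5 404.2] yaw -0.2015 t 1.85 F [-0.5 -0.6 -0.8] T [-0.02  0.03  0.02] w 85.5 q [ 0.29  0.26 -0.06  1.26  0.    2.06]
turn [-0.0006  0.0008 -0.0015] shift cm [-0.06  0.27  0.02]
441 [466.32037646 224.38932153 108.7103504 ] [466.34723663 224.36169415 108.76458822] [254.73015873 188.24489796] [23 23]
254.6259536743164 188.2595443725586 11.856476783752441
[[466.31100442 224.35670814 108.5       ]
 [466.22014267 224.36180371 108.5       ]]
stand ((466.1338806152344, 223.947021484375), (50.536415100097656, 50.03638458251953), 89.0113525390625)
```

View pics/c2.png

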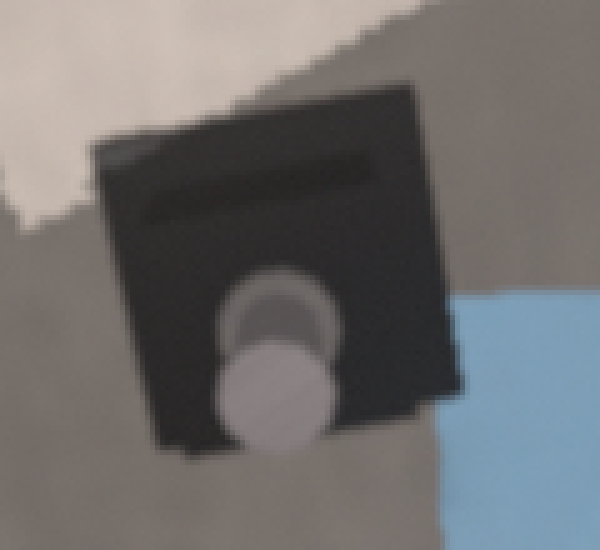

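```bash
python3 -c "
from h import *
go((466.3,224.3,237),-0.2)"
```

```text
pos [470.1 222.5 404.2] yaw -0.2015 t 1.85 F [-0.5 -0.6 -0.8] T [-0.02  0.03  0.02] w 85.5 q [ 0.29  0.26 -0.06  1.26  0.    2.06]
turn [-0.0006  0.0008 -0.0015] shift cm [-0.4  -0.09 16.72]
```

Emit:
{"name": "drive_tool", "arguments": {"rows": [[[0, 0, 0, -0.4, -0.1, 4, -1], [0, 0, 0, -0.4, -0.1, 8, -1], [0, 0, 0, -0.4, -0.1, 12, -1], [0, 0, 0, -0.4, -0.1, 15, -1], [0, 0, 0, -0.4, -0.1, 16.7, -1], [0, 0, 0, -0.4, -0.1, 16.7, -1], [0, 0, 0, -0.4, -0.1, 16.7, -1]]]}}

```text
clock: 2.55
eef_pos: [466.4, 224.0, 237.9]
eef_rot: [-3.125, 0.317, 0.001]
ft_force: [0.6, -0.2, -0.3]
width: 85.3
```

```bash
python3 -c "
from h import *
go((466.3,224.3,237),-0.2); snap('w3')"
```

```text
pos [466.4 224.  237.9] yaw -0.2019 t 2.55 F [ 0.6 -0.2 -0.3] T [0.01 0.04 0.01] w 85.3 q [ 0.29  0.36 -0.39  0.82  0.    2.06]
turn [-0.0005  0.0007 -0.0019] shift cm [-0.01 -0.02  0.09]
```

View pics/w3.png

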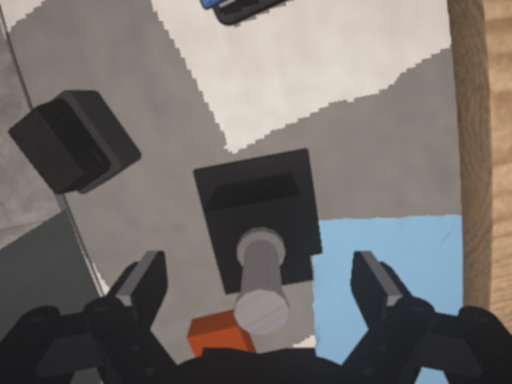

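```bash
python3 - <<'E'
from h import *
D=np.load('w3.npz'); print(plane("wrist",[[262,311]],108.5,D["T"]),plane("wrist",[[261.5,248]],61.5,D["T"]))
E
```

```text
[[466.66632767 224.04945133 108.5       ]] [[467.25577048 226.09805833  61.5       ]]
```

Emit:
{"name": "drive_tool", "arguments": {"rows": [[[0, 0, 0, 0, 0, 0, 1], [0, 0, 0, 0, 0, 0, 1], [0, 0, 0, 0, 0, 0, 1], [0, 0, 0, 0, 0, 0, 1], [0, 0, 0, 0, 0, 0, 1], [0, 0, 0, 0, 0, 0, 1], [0, 0, 0, 0, 0, 0, 1], [0, 0, 0, 0, 0, 0, 1]]]}}

```text
clock: 3.4
eef_pos: [466.7, 224.3, 238.5]
eef_rot: [-3.124, 0.316, -0.001]
ft_force: [-0.5, -0.8, 4.9]
width: 15.7
```

```bash
python3 -c "
from h import *
go((466.3,224.3,237),-0.2); snap('w4')"
```

```text
pos [466.7 224.3 238.5] yaw -0.2018 t 3.4 F [-0.5 -0.8  4.9] T [-0.13 -0.09 -0.01] w 15.7 q [ 0.29  0.36 -0.39  0.82  0.    2.06]
turn [-0.0012 -0.0007 -0.0018] shift cm [-0.04  0.    0.15]
```

View pics/w4.png

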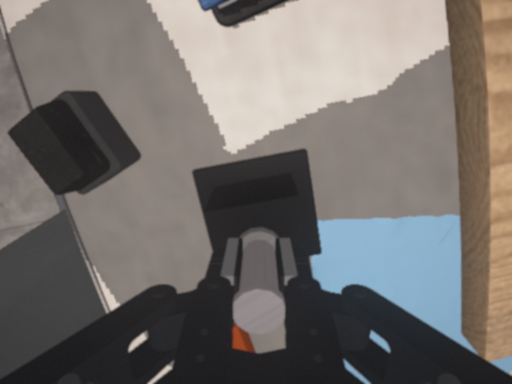

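Emit:
{"name": "drive_tool", "arguments": {"rows": [[[0, 0, 0, 0, 0, -1, 1], [0, 0, 0, 0, 0, -3, 1], [0, 0, 0, 0, 0, -5, 1], [0, 0, 0, 0, 0, -9, 1], [0, 0, 0, 0, 0, -13, 1], [0, 0, 0, 0, 0, -16, 1], [0, 0, 0, 0, 0, -16, 1]]]}}

```text
clock: 4.15
eef_pos: [466.8, 224.2, 402.6]
eef_rot: [-3.122, 0.316, -0.009]
ft_force: [0.0, -0.0, -0.6]
width: 16.0
```

```bash
python3 -c "
from h import *
go((539,-74.4,398),-0.2); snap('w5')"
```

```text
pos [466.8 224.2 402.6] yaw -0.2017 t 4.15 F [ 0.  -0.  -0.6] T [-0.02 -0.02  0.01] w 16.0 q [ 0.29  0.25 -0.07  1.24  0.    2.06]
turn [-0.004  -0.0057 -0.0017] shift cm [13.05 27.81  0.42]
```

View pics/w5.png

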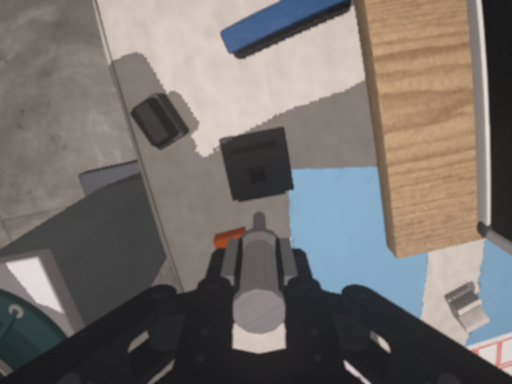

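Emit:
{"name": "drive_tool", "arguments": {"rows": [[[0, 0, 0, 13.1, 27.8, 0, 1], [0, 0, 0, 13.1, 27.8, 0, 1], [0, 0, 0, 13.1, 27.8, 0, 1], [0, 0, 0, 13.1, 27.8, 0, 1], [0, 0, 0, 13.1, 27.8, 0, 1], [0, 0, 0, 13.1, 27.8, 0, 1], [0, 0, 0, 13.1, 27.8, 0, 1], [0, 0, 0, 13.1, 27.8, 0, 1]]]}}

```text
clock: 5.0
eef_pos: [539.2, -75.8, 398.6]
eef_rot: [-3.122, 0.32, -0.002]
ft_force: [-0.7, 0.7, -2.4]
width: 16.1
```

```bash
python3 - <<'E'
from h import *
go((539,-74.4,398),-0.2); im,d,T=snap('w6')
def dark(im,box,z,T,tag,thr=None):
    x0,y0,x1,y1=box; g=cv2.cvtColor(im,cv2.COLOR_BGR2GRAY)[y0:y1,x0:x1]
    cv2.imwrite(f"pics/{tag}.png",cv2.resize(g,None,fx=8,fy=8,interpolation=3))
D=np.load('w5.npz'); g=cv2.cvtColor(D["im"],cv2.COLOR_BGR2GRAY); sub=g[160:188,240:278]
cv2.imwrite("pics/sh.png",cv2.normalize(cv2.resize(sub,None,fx=12,fy=12,interpolation=3),None,0,255,cv2.NORM_MINMAX))
m=(sub<sub.min()+ (np.median(sub)-sub.min())*0.5).astype(np.uint8); n,l,s,c=cv2.connectedComponentsWithStats(m); i=1+s[1:,4].argmax(); print(s[i],c[i]+[240,160],plane("wrist",[c[i]+[240,160]],55,D["T"]))
E
```

```text
pos [539.2 -75.8 398.6] yaw -0.2044 t 5.0 F [-0.7  0.7 -2.4] T [ 0.02 -0.05 -0.08] w 16.1 q [-0.29  0.3  -0.01  1.26  0.    1.49]
turn [-0.003  -0.001  -0.0044] shift cm [-0.05 -0.13  0.06]
[  9   9  17  15 178] [257.16853933 176.25280899] [[465.94086327 221.84378265  55.        ]]
```

View pics/w6.png

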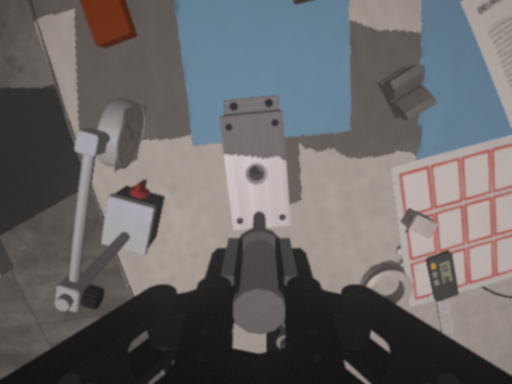

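View pics/sh.png

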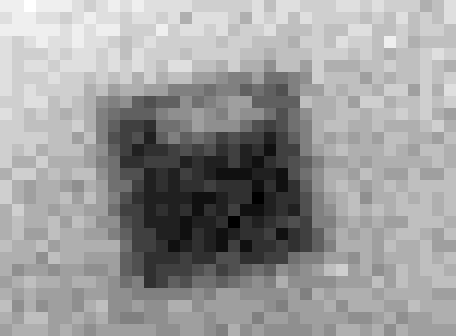

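```bash
python3 - <<'E'
from h import *
D=np.load('w6.npz'); im=D["im"];T=D["T"];d=D["d"]
g=cv2.cvtColor(im,cv2.COLOR_BGR2GRAY); x0,y0=238,155; sub=g[y0:193,x0:276]
cv2.imwrite("pics/fh.png",cv2.resize(sub,None,fx=14,fy=14,interpolation=0))
uu,vv=np.meshgrid(np.arange(215,300),np.arange(100,235)); uv=np.c_[uu.ravel(),vv.ravel()]
P=dep("wrist",uv,d,T); m=(P[:,2]>56)&(P[:,2]<64); print("block top",cv2.minAreaRect(P[m][:,:2].astype(np.float32)),np.median(P[m][:,2]))
m=(P[:,2]>10)&(P[:,2]<54)&(abs(uv[:,0]-256)<14)&(abs(uv[:,1]-174)<14); print(m.sum(),uv[m].mean(0),np.ptp(uv[m],axis=0),P[m][:,2].min())
print(plane("wrist",[[256,173],[256.5,174]],60,T))
E
```

```text
block top ((536.6624145507812, -73.11726379394531), (116.06761169433594, 60.339603424072266), 83.65232849121094) 60.40311068977837
180 [256.08888889 172.02777778] [14 14] 30.546964299997512
[[536.68910118 -72.5452893   60.        ]
 [536.96543442 -73.64052639  60.        ]]
```

View pics/fh.png

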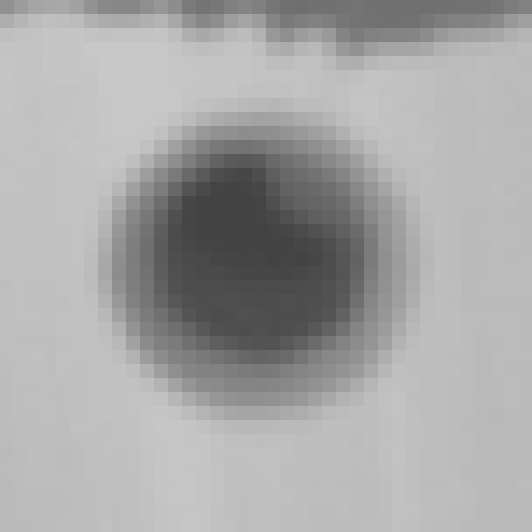

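```bash
python3 -c "
from h import *
go((537.0,-73.1,298),-0.2)"
```

```text
pos [539.  -74.5 398.9] yaw -0.2028 t 5.05 F [0.  0.4 0.1] T [ 0.03 -0.01 -0.02] w 15.9 q [-0.29  0.3  -0.01  1.26  0.    1.49]
turn [-0.0032 -0.0012 -0.0028] shift cm [-0.24 -0.07 10.09]
```

Emit:
{"name": "drive_tool", "arguments": {"rows": [[[-0.003, -0.001, -0.003, -0.24, -0.07, 4, 1], [-0.003, -0.001, -0.003, -0.24, -0.07, 8, 1], [-0.003, -0.001, -0.003, -0.24, -0.07, 10, 1], [-0.003, -0.001, -0.003, -0.24, -0.07, 10, 1], [-0.003, -0.001, -0.003, -0.24, -0.07, 10, 1]]]}}

```text
clock: 5.55
eef_pos: [536.9, -72.0, 299.6]
eef_rot: [-3.126, 0.311, -0.0]
ft_force: [0.4, -0.2, -0.5]
width: 16.2
```

```bash
python3 - <<'E'
from h import *
go((537.0,-73.1,275),-0.2); im,d,T=snap('w7')
print(proj("wrist",[(536.8,-73.1,60),(536.7,-73.1,69)],T))
E
```

```text
pos [536.9 -72.  299.6] yaw -0.1983 t 5.55 F [ 0.4 -0.2 -0.5] T [ 0.03 -0.02  0.05] w 16.2 q [-0.28  0.34 -0.22  1.    0.    1.49]
turn [-0.0003 -0.0001  0.0017] shift cm [0.03 0.11 2.46]
[[260.04853223 210.58168595]
 [259.95953928 215.28340758]]
```

View pics/w7.png

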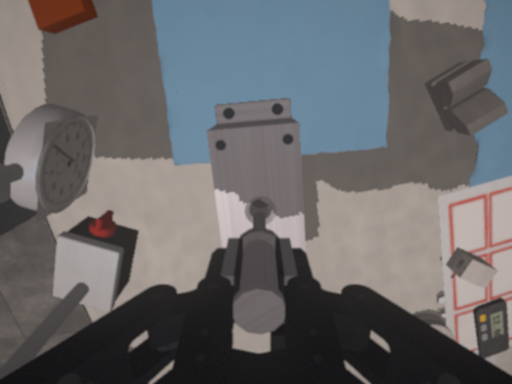

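```bash
python3 - <<'E'
from h import *
im=cv2.imread("pics/w7.png"); cv2.imwrite("pics/c7.png",cv2.resize(im[180:250,225:295],None,fx=8,fy=8,interpolation=3))
for n in("w4","w5","w7"):
    D=np.load(n+'.npz');T=D["T"];im=D["im"]
    Tt=T@np.linalg.inv(camera_info("wrist")["mount"])
    # rod in tool frame: predicted pixels of axis points
    for z in (229,183,177,135,130):
        P=(Tt@np.array([0,0,z,1]))[:3]; print(n,z,proj("wrist",P,T).round(1))
E
```

```text
w4 229 [[259.9 214.5]]
w4 183 [[260.3 245.8]]
w4 177 [[260.3 251.1]]
w4 135 [[260.9 301.7]]
w4 130 [[260.9 309.9]]
w5 229 [[259.9 214.5]]
w5 183 [[260.3 245.8]]
w5 177 [[260.3 251.1]]
w5 135 [[260.9 301.7]]
w5 130 [[260.9 309.9]]
w7 229 [[259.9 214.5]]
w7 183 [[260.3 245.8]]
w7 177 [[260.3 251.1]]
w7 135 [[260.9 301.7]]
w7 130 [[260.9 309.9]]
```

View pics/c7.png

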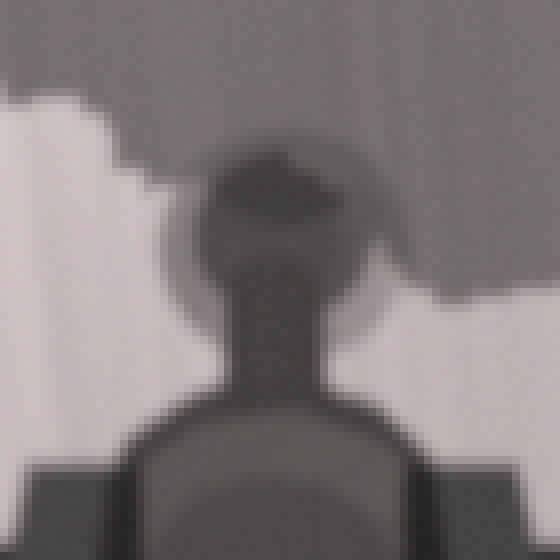

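Emit:
{"name": "drive_tool", "arguments": {"rows": [[[0, 0, 0.002, 0.03, 0.1, 0.8, 1], [0, 0, 0.002, 0.03, 0.1, 1.6, 1], [0, 0, 0.002, 0.03, 0.1, 2.2, 1], [0, 0, 0.002, 0.03, 0.1, 2.6, 1], [0, 0, 0.002, 0.03, 0.1, 2.8, 1], [0, 0, 0.002, 0.03, 0.1, 2.8, 1]]]}}

```text
clock: 6.2
eef_pos: [537.3, -73.4, 271.9]
eef_rot: [-3.126, 0.315, -0.002]
ft_force: [0.4, 0.2, -1.0]
width: 16.3
```

```bash
python3 -c "
from h import *
go((537.0,-73.1,268),-0.2)"
```

```text
pos [537.3 -73.4 271.9] yaw -0.2008 t 6.2 F [ 0.4  0.2 -1. ] T [-0.02 -0.   -0.02] w 16.3 q [-0.29  0.37 -0.27  0.93  0.    1.49]
turn [-0.0002 -0.0011 -0.0008] shift cm [-0.03 -0.02  0.39]
```

Emit:
{"name": "drive_tool", "arguments": {"rows": [[[0, 0, 0, 0, 0, 0.1, 1], [0, 0, 0, 0, 0, 0.2, 1], [0, 0, 0, 0, 0, 0.3, 1], [0, 0, 0, 0, 0, 0.35, 1], [0, 0, 0, 0, 0, 0.4, 1], [0, 0, 0, 0, 0, 0.4, 1]]]}}

```text
clock: 6.8
eef_pos: [537.3, -73.4, 267.9]
eef_rot: [-3.126, 0.315, -0.002]
ft_force: [-1.2, -0.0, -0.5]
width: 15.7
```

Emit:
{"name": "drive_tool", "arguments": {"rows": [[[0, 0, 0, 0, 0, 0.1, 1], [0, 0, 0, 0, 0, 0.2, 1], [0, 0, 0, 0, 0, 0.25, 1], [0, 0, 0, 0, 0, 0.25, 1]]]}}

```text
clock: 7.2
eef_pos: [537.2, -73.4, 265.3]
eef_rot: [-3.126, 0.315, -0.001]
ft_force: [0.7, 0.2, -0.5]
width: 15.7
```

Emit:
{"name": "drive_tool", "arguments": {"rows": [[[0, 0, 0, 0, 0, 0.15, 1], [0, 0, 0, 0, 0, 0.25, 1], [0, 0, 0, 0, 0, 0.32, 1], [0, 0, 0, 0, 0, 0.35, 1], [0, 0, 0, 0, 0, 0.35, 1]]]}}

```text
clock: 7.7
eef_pos: [537.2, -73.4, 261.8]
eef_rot: [-3.126, 0.315, -0.001]
ft_force: [-0.2, -0.7, -1.3]
width: 15.8
```

Not the 20 mm depth. Now creep across the 28 mm candidate (TCP ≈ 261).

Emit:
{"name": "drive_tool", "arguments": {"rows": [[[0, 0, 0, 0, 0, 0.05, 1], [0, 0, 0, 0, 0, 0.1, 1], [0, 0, 0, 0, 0, 0.1, 1]]]}}

```text
clock: 8.0
eef_pos: [537.3, -73.4, 261.0]
eef_rot: [-3.126, 0.315, -0.002]
ft_force: [-1.0, -0.1, 4.4]
width: 15.9
```

Emit:
{"name": "drive_tool", "arguments": {"rows": [[[0, 0, 0, 0, 0, 0.05, 1], [0, 0, 0, 0, 0, 0.1, 1], [0, 0, 0, 0, 0, 0.1, 1]]]}}

```text
clock: 8.3
eef_pos: [537.3, -73.4, 260.8]
eef_rot: [3.126, -0.315, 0.003]
ft_force: [-4.3, 1.6, 14.6]
width: 16.2
```

Emit:
{"name": "drive_tool", "arguments": {"rows": [[[0, 0, 0, 0, 0, 0.05, 1], [0, 0, 0, 0, 0, 0.05, 1], [0, 0, 0, 0, 0, 0.05, 1]]]}}

```text
clock: 8.6
eef_pos: [537.2, -73.3, 260.9]
eef_rot: [3.125, -0.315, 0.004]
ft_force: [-3.9, 0.6, 10.4]
width: 16.2
```

Emit:
{"name": "drive_tool", "arguments": {"rows": [[[0, 0, 0, 0, 0, 0.05, 1], [0, 0, 0, 0, 0, 0.05, 1], [0, 0, 0, 0, 0, 0.05, 1]]]}}

```text
clock: 8.9
eef_pos: [537.1, -73.3, 260.9]
eef_rot: [3.125, -0.315, 0.005]
ft_force: [-2.7, 0.9, 10.2]
width: 15.9
```

```bash
python3 -c "
from h import *
go((537.0,-73.1,400),-0.2);snap('w8')"
```

```text
pos [537.1 -73.3 260.9] yaw -0.2007 t 8.9 F [-2.7  0.9 10.2] T [ 0.2   0.87 -0.03] w 15.9 q [-0.29  0.38 -0.29  0.9   0.    1.49]
turn [ 0.0001 -0.0031 -0.0007] shift cm [  0.03  -0.02 -13.91]
```

Emit:
{"name": "drive_tool", "arguments": {"rows": [[[0, 0, 0, 0, 0, -0.5, 1], [0, 0, 0, 0, 0, -3, 1], [0, 0, 0, 0, 0, -6, 1], [0, 0, 0, 0, 0, -10, 1], [0, 0, 0, 0, 0, -14, 1], [0, 0, 0, 0, 0, -14, 1]]]}}

```text
clock: 9.55
eef_pos: [537.3, -73.3, 405.7]
eef_rot: [3.124, -0.314, 0.016]
ft_force: [-0.5, -0.3, -0.8]
width: 16.2
```

```bash
python3 -c "
from h import *
go((466.7,224.3,400),-0.2018);snap('w9')"
```

```text
pos [537.3 -73.3 405.7] yaw -0.2006 t 9.55 F [-0.5 -0.3 -0.8] T [-0.03 -0.04 -0.02] w 16.2 q [-0.29  0.29 -0.01  1.26  0.    1.49]
turn [ 0.0008 -0.0103  0.0012] shift cm [-12.85 -27.76   0.42]
```

View pics/w9.png

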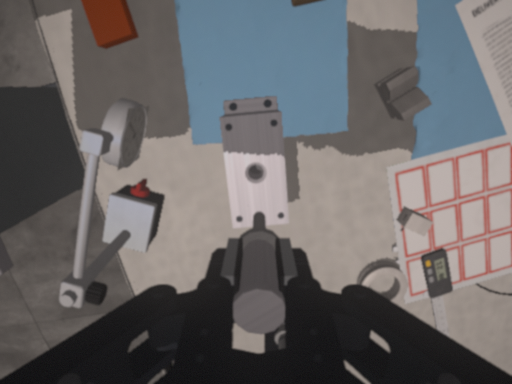

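Emit:
{"name": "drive_tool", "arguments": {"rows": [[[0, -0.01, 0.001, -12.9, -27.8, 0.4, 1], [0, -0.01, 0.001, -12.9, -27.8, 0.4, 1], [0, -0.01, 0.001, -12.9, -27.8, 0.4, 1], [0, -0.01, 0.001, -12.9, -27.8, 0.4, 1], [0, -0.01, 0.001, -12.9, -27.8, 0.4, 1], [0, -0.01, 0.001, -12.9, -27.8, 0.4, 1], [0, -0.01, 0.001, -12.9, -27.8, 0.4, 1], [0, -0.01, 0.001, -12.9, -27.8, 0.4, 1]]]}}

```text
clock: 10.4
eef_pos: [465.5, 225.9, 396.8]
eef_rot: [3.125, -0.312, -0.007]
ft_force: [0.1, -0.5, -0.4]
width: 16.2
```

```bash
python3 -c "
from h import *
go((466.7,224.3,300),-0.2018)"
```

```text
pos [465.5 225.9 396.8] yaw -0.1989 t 10.4 F [ 0.1 -0.5 -0.4] T [-0.03 -0.01  0.02] w 16.2 q [ 0.29  0.25 -0.08  1.24  0.    2.06]
turn [0.0014 0.0041 0.0029] shift cm [0.19 0.12 9.68]
```

Descend to about 5 mm above the stand mouth (tip at ~60 → TCP 289).

Emit:
{"name": "drive_tool", "arguments": {"rows": [[[0.001, 0.004, 0.003, 0.1, 0.1, 3, 1], [0.001, 0.004, 0.003, 0.15, 0.1, 7, 1], [0.001, 0.004, 0.003, 0.15, 0.1, 10, 1], [0.001, 0.004, 0.003, 0.15, 0.1, 10.5, 1], [0.001, 0.004, 0.003, 0.15, 0.1, 10.5, 1]]]}}

```text
clock: 10.9
eef_pos: [466.5, 223.6, 291.6]
eef_rot: [3.124, -0.319, -0.003]
ft_force: [0.2, -0.5, -0.9]
width: 16.2
```

```bash
python3 - <<'E'
from h import *
go((466.7,224.3,287),-0.2018);im,d,T=snap('w10')
cv2.imwrite("pics/c10.png",cv2.resize(im[150:270,200:320],None,fx=5,fy=5,interpolation=3))
E
```

```text
pos [466.5 223.6 291.6] yaw -0.2033 t 10.9 F [ 0.2 -0.5 -0.9] T [ 0.01 -0.02  0.01] w 16.2 q [ 0.29  0.31 -0.3   0.96 -0.    2.06]
turn [ 0.0014  0.0015 -0.0015] shift cm [ 0.   -0.08  0.46]
```

View pics/c10.png

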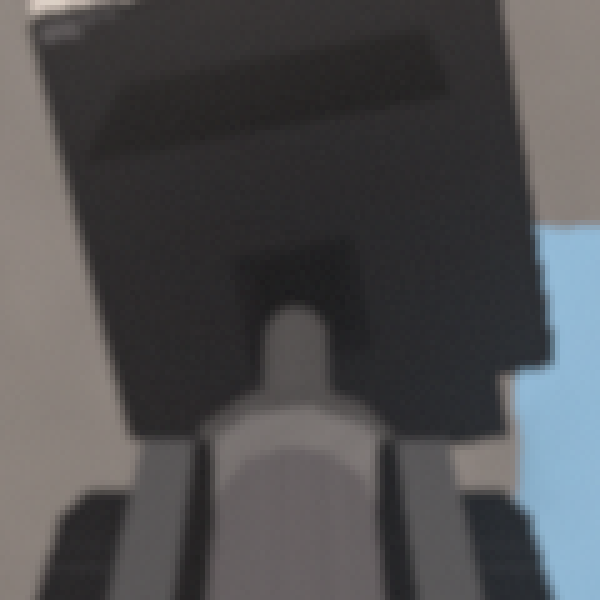

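Emit:
{"name": "drive_tool", "arguments": {"rows": [[[0.001, 0.001, -0.001, 0.02, -0.08, 0.4, 1], [0.001, 0.001, -0.001, 0.02, -0.08, 0.8, 1], [0.001, 0.001, -0.001, 0.02, -0.08, 1.2, 1], [0.001, 0.001, -0.001, 0.02, -0.08, 1.4, 1], [0.001, 0.001, -0.001, 0.02, -0.08, 1.4, 1]]]}}

```text
clock: 11.45
eef_pos: [467.1, 224.7, 278.4]
eef_rot: [-3.125, 0.317, -0.002]
ft_force: [0.4, -1.0, -0.8]
width: 16.3
```

```bash
python3 -c "
from h import *
go((466.7,224.3,240),-0.2018)"
```

```text
pos [467.1 224.7 278.4] yaw -0.2019 t 11.45 F [ 0.4 -1.  -0.8] T [ 0.01  0.03 -0.02] w 16.3 q [ 0.29  0.32 -0.32  0.93 -0.    2.06]
turn [-0.0005 -0.0009 -0.0001] shift cm [-0.04  0.05  3.84]
```

In the hole with no force; go on.

Emit:
{"name": "drive_tool", "arguments": {"rows": [[[0, 0, 0, -0.04, 0.05, 0.8, 1], [0, 0, 0, -0.04, 0.05, 1.6, 1], [0, 0, 0, -0.04, 0.05, 2.4, 1], [0, 0, 0, -0.04, 0.05, 3.1, 1], [0, 0, 0, -0.04, 0.05, 3.6, 1], [0, 0, 0, -0.04, 0.05, 3.8, 1], [0, 0, 0, -0.04, 0.05, 3.9, 1], [0, 0, 0, -0.04, 0.05, 3.9, 1]]]}}

```text
clock: 12.25
eef_pos: [466.7, 224.3, 239.4]
eef_rot: [-3.125, 0.317, -0.002]
ft_force: [0.5, -0.3, -0.4]
width: 15.8
```

Emit:
{"name": "drive_tool", "arguments": {"rows": [[[0, 0, 0, 0, 0, 0.05, 1], [0, 0, 0, 0, 0, 0.1, 1], [0, 0, 0, 0, 0, 0.1, 1]]]}}

```text
clock: 12.55
eef_pos: [466.8, 224.3, 238.6]
eef_rot: [-3.125, 0.316, -0.002]
ft_force: [0.1, 0.7, -0.0]
width: 15.9
```

Emit:
{"name": "drive_tool", "arguments": {"rows": [[[0, 0, 0, 0, 0, 0.03, -1], [0, 0, 0, 0, 0, 0.03, -1], [0, 0, 0, 0, 0, 0, -1], [0, 0, 0, 0, 0, 0, -1], [0, 0, 0, 0, 0, 0, -1], [0, 0, 0, 0, 0, 0, -1]]]}}

```text
clock: 13.15
eef_pos: [466.8, 224.3, 238.6]
eef_rot: [-3.125, 0.317, -0.002]
ft_force: [-0.2, -0.2, 0.5]
width: 85.2
```

```bash
python3 -c "
from h import *
go((466.7,224.3,400),-0.2018); snap('w11')"
```

```text
pos [466.8 224.3 238.6] yaw -0.2019 t 13.15 F [-0.2 -0.2  0.5] T [-0.01 -0.02  0.04] w 85.2 q [ 0.29  0.36 -0.39  0.82 -0.    2.06]
turn [-0.0007 -0.0013 -0.0001] shift cm [ 1.000e-02 -1.000e-02 -1.614e+01]
```

View pics/w11.png

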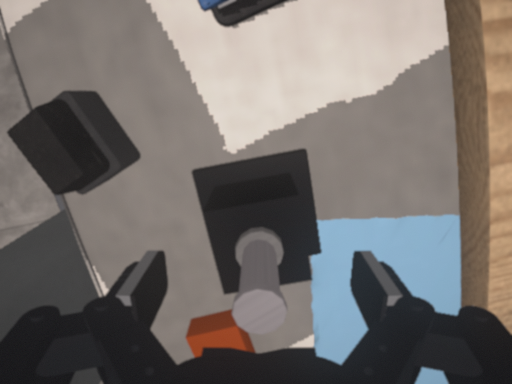

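Emit:
{"name": "drive_tool", "arguments": {"rows": [[[0, 0, 0, 0, 0, -4, -1], [0, 0, 0, 0, 0, -9, -1], [0, 0, 0, 0, 0, -13, -1], [0, 0, 0, 0, 0, -16, -1], [0, 0, 0, 0, 0, -16, -1]]]}}

```text
clock: 13.7
eef_pos: [467.0, 224.4, 402.3]
eef_rot: [-3.123, 0.316, -0.011]
ft_force: [0.1, 0.8, -0.2]
width: 84.9
```

```bash
python3 -c "
from h import *
go((528.3,-297.5,400),-0.2)
im,d,T=snap('w11b'); import numpy as np
print(plane('wrist',[[256,189]],108.5,T))"
```

```text
pos [467.  224.4 402.3] yaw -0.2019 t 13.7 F [ 0.1  0.8 -0.2] T [ 0.01 -0.02 -0.03] w 84.9 q [ 0.29  0.25 -0.07  1.24 -0.    2.06]
turn [-0.0035 -0.0066 -0.0018] shift cm [16.46 49.9   0.16]
[[465.76793947 224.10852879 108.5       ]]
```

Emit:
{"name": "drive_tool", "arguments": {"rows": [[[0, 0, -0.002, 16.5, 49.9, 0.2, -1], [0, 0, -0.002, 16.5, 49.9, 0.2, -1], [0, 0, -0.002, 16.5, 49.9, 0.2, -1], [0, 0, -0.002, 16.5, 49.9, 0.2, -1], [0, 0, -0.002, 16.5, 49.9, 0.2, -1], [0, 0, -0.002, 16.5, 49.9, 0.2, -1], [0, 0, -0.002, 16.5, 49.9, 0.2, -1], [0, 0, -0.002, 16.5, 49.9, 0.2, -1]]]}}

```text
clock: 14.55
eef_pos: [513.3, -175.1, 396.5]
eef_rot: [-3.123, 0.314, -0.004]
ft_force: [1.6, 0.4, -0.7]
width: 85.5
```

```bash
python3 -c "
from h import *
go((528.3,-297.5,400),-0.2)"
```

```text
pos [ 513.3 -175.1  396.5] yaw -0.2001 t 14.55 F [ 1.6  0.4 -0.7] T [ 0.03 -0.06  0.  ] w 85.5 q [-0.48  0.29 -0.03  1.25  0.    1.29]
turn [-0.0028 -0.0025 -0.0001] shift cm [ 3.91 11.7  -0.37]
```

Emit:
{"name": "drive_tool", "arguments": {"rows": [[[-0.003, -0.003, 0, 3.9, 11.7, -0.4, -1], [-0.003, -0.003, 0, 3.9, 11.7, -0.4, -1], [-0.003, -0.003, 0, 3.9, 11.7, -0.4, -1], [-0.003, -0.003, 0, 3.9, 11.7, -0.4, -1], [-0.003, -0.003, 0, 3.9, 11.7, -0.4, -1], [-0.003, -0.003, 0, 3.9, 11.7, -0.4, -1]]]}}

```text
clock: 15.15
eef_pos: [528.1, -296.6, 399.7]
eef_rot: [-3.125, 0.313, 0.002]
ft_force: [0.0, -0.1, -0.7]
width: 85.5
```

```bash
python3 - <<'E'
from h import *
go((528.3,-297.5,400),-0.2)
im,d,T=snap('w12')
uu,vv=np.meshgrid(np.arange(160,360),np.arange(60,300)); uv=np.c_[uu.ravel(),vv.ravel()]
P=dep("wrist",uv,d,T); Z=P[:,2].reshape(240,200)
n,l,s,c=cv2.connectedComponentsWithStats(((Z>62)&(Z<110)).astype(np.uint8))
for i in range(1,n):
    if s[i,4]>60:
        m=(l==i).ravel(); zt=np.percentile(P[m][:,2],70); k=m&(abs(P[:,2]-zt)<4)
        print(c[i]+[160,60],s[i,4],"top",P[k].mean(0).round(1),k.sum())
m=(Z>17)&(Z<28); n,l,s,c=cv2.connectedComponentsWithStats(m.astype(np.uint8)); i=1+s[1:,4].argmax(); print("rack",cv2.minAreaRect(P[(l==i).ravel()][:,:2].astype(np.float32)))
E
```

```text
pos [ 528.1 -296.6  399.7] yaw -0.1994 t 15.15 F [ 0.  -0.1 -0.7] T [ 0.04 -0.   -0.03] w 85.5 q [-0.65  0.41  0.16  1.32 -0.    1.12]
turn [-0.0004  0.0016  0.0006] shift cm [ 0.04  0.09 -0.03]
[260.34556575 120.43119266] 327 top [ 538.8 -244.    75.4] 309
[164.49723757 133.11049724] 181 top [ 447.8 -237.6   67.2] 172
[260.35195531 178.96368715] 358 top [ 528.3 -297.    83.2] 280
[260.5678733  233.55882353] 442 top [ 517.8 -350.5   91.1] 266
[251.37234043 293.69680851] 188 top [ 493.6 -420.8   78.5] 75
rack ((528.031005859375, -298.0683898925781), (163.58657836914062, 50.406944274902344), 78.75484466552734)
```

View pics/w12.png

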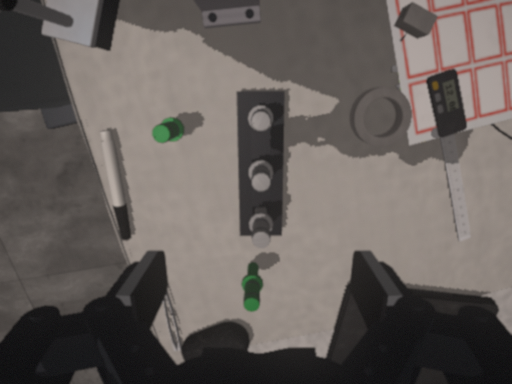

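Emit:
{"name": "drive_tool", "arguments": {"rows": [[[0, 0.002, 0, 0.02, 0.07, 4, -1], [0, 0.002, 0, 0.02, 0.07, 9, -1], [0, 0.002, 0, 0.02, 0.07, 13, -1], [0, 0.002, 0, 0.02, 0.07, 16, -1], [0, 0.002, 0, 0.02, 0.07, 17.5, -1], [0, 0.002, 0, 0.02, 0.07, 17.7, -1], [0, 0.002, 0, 0.02, 0.07, 17.7, -1]]]}}

```text
clock: 15.9
eef_pos: [528.2, -296.5, 223.4]
eef_rot: [-3.126, 0.311, -0.002]
ft_force: [-0.2, -0.5, 1.1]
width: 85.5
```

```bash
python3 -c "
from h import *
go((528.3,-297.3,222),-0.2); snap('w13')"
```

```text
pos [ 528.2 -296.5  223.4] yaw -0.1982 t 15.9 F [-0.2 -0.5  1.1] T [ 0.02 -0.02 -0.04] w 85.5 q [-0.65  0.5  -0.18  0.89  0.    1.12]
turn [-0.0001 -0.001   0.0018] shift cm [0.03 0.08 0.14]
```

View pics/w13.png

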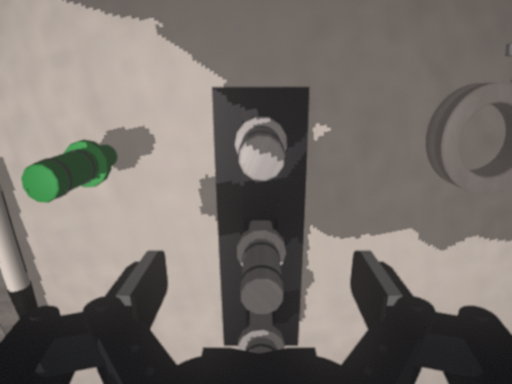

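Emit:
{"name": "drive_tool", "arguments": {"rows": [[[0, 0, 0.002, 0.02, 0.06, 0.05, -1], [0, 0, 0.002, 0.02, 0.06, 0.05, 1], [0, 0, 0.002, 0.02, 0.06, 0.05, 1], [0, 0, 0.002, 0.02, 0.06, 0.05, 1], [0, 0, 0.002, 0.02, 0.06, 0.05, 1], [0, 0, 0.002, 0.02, 0.06, 0.05, 1], [0, 0, 0.002, 0.02, 0.06, 0.05, 1], [0, 0, 0.002, 0.02, 0.06, 0.05, 1]]]}}

```text
clock: 16.75
eef_pos: [528.4, -297.4, 223.7]
eef_rot: [3.125, -0.314, 0.003]
ft_force: [-1.6, 0.8, 3.8]
width: 16.4
```

```bash
python3 -c "
from h import *
go((528.3,-297.3,222),-0.2); snap('w14')"
```

```text
pos [ 528.4 -297.4  223.7] yaw -0.2004 t 16.75 F [-1.6  0.8  3.8] T [0.1  0.29 0.04] w 16.4 q [-0.65  0.5  -0.18  0.89  0.    1.12]
turn [ 0.0005 -0.0021 -0.0004] shift cm [-0.01 -0.01  0.17]
```

View pics/w14.png

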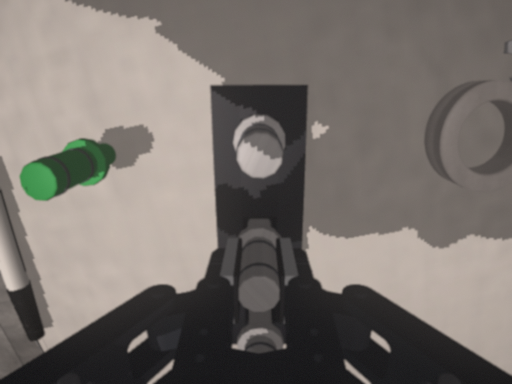

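Emit:
{"name": "drive_tool", "arguments": {"rows": [[[0, 0, 0, 0, 0, -0.5, 1], [0, 0, 0, 0, 0, -1.5, 1], [0, 0, 0, 0, 0, -3, 1], [0, 0, 0, 0, 0, -6, 1], [0, 0, 0, 0, 0, -10, 1], [0, 0, 0, 0, 0, -14, 1], [0, 0, 0, 0, 0, -15, 1], [0, 0, 0, 0, 0, -15, 1]]]}}

```text
clock: 17.6
eef_pos: [528.3, -297.3, 375.5]
eef_rot: [3.123, -0.314, 0.008]
ft_force: [-0.1, 0.4, -1.8]
width: 16.6
```

```bash
python3 -c "
from h import *
go((537.0,-73.1,375),-0.2); snap('w15')"
```

```text
pos [ 528.3 -297.3  375.5] yaw -0.2003 t 17.6 F [-0.1  0.4 -1.8] T [ 0.01 -0.01 -0.04] w 16.6 q [-0.65  0.41  0.1   1.25  0.    1.12]
turn [ 0.0019 -0.0051 -0.0003] shift cm [-3.610e+00 -2.215e+01 -1.000e-02]
```

View pics/w15.png

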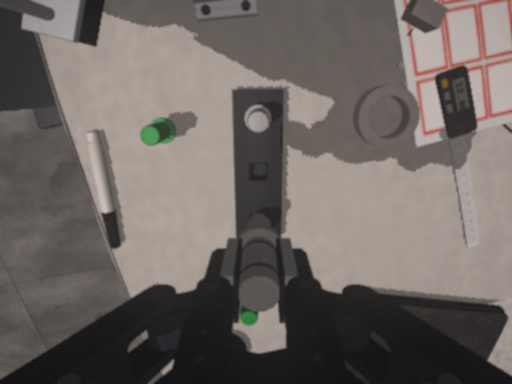

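The middle post is in hand, its seat at (258,170) is empty, short post at (257,118) undisturbed. Travel to the hole.

Emit:
{"name": "drive_tool", "arguments": {"rows": [[[0.002, -0.005, 0, -3.6, -22.2, 0, 1], [0.002, -0.005, 0, -3.6, -22.2, 0, 1], [0.002, -0.005, 0, -3.6, -22.2, 0, 1], [0.002, -0.005, 0, -3.6, -22.2, 0, 1], [0.002, -0.005, 0, -3.6, -22.2, 0, 1], [0.002, -0.005, 0, -3.6, -22.2, 0, 1], [0.002, -0.005, 0, -3.6, -22.2, 0, 1], [0.002, -0.005, 0, -3.6, -22.2, 0, 1]]]}}

```text
clock: 18.45
eef_pos: [537.0, -73.2, 372.6]
eef_rot: [-3.124, 0.315, 0.006]
ft_force: [0.2, -0.5, -2.2]
width: 16.4
```

```bash
python3 -c "
from h import *
go((537.2,-73.1,286),-0.2)"
```

```text
pos [537.  -73.2 372.6] yaw -0.2011 t 18.45 F [ 0.2 -0.5 -2.2] T [-0.06 -0.05  0.  ] w 16.4 q [-0.29  0.31 -0.08  1.19  0.    1.49]
turn [-0.0012  0.0037 -0.0011] shift cm [ 0.05 -0.    8.66]
```

Descend to foot ≈ 68 (8 mm above the mouth): TCP 284.

Emit:
{"name": "drive_tool", "arguments": {"rows": [[[-0.001, 0.004, -0.001, 0.02, 0, 3, 1], [-0.001, 0.004, -0.001, 0.02, 0, 6, 1], [-0.001, 0.004, -0.001, 0.02, 0, 8, 1], [-0.001, 0.004, -0.001, 0.02, 0, 8.8, 1], [-0.001, 0.004, -0.001, 0.02, 0, 8.8, 1], [-0.001, 0.004, -0.001, 0.02, 0, 8.8, 1]]]}}

```text
clock: 19.05
eef_pos: [537.1, -73.6, 285.3]
eef_rot: [3.126, -0.315, 0.002]
ft_force: [0.0, -0.4, -1.3]
width: 16.5
```

```bash
python3 - <<'E'
from h import *
go((537.2,-73.2,280),-0.2);im,d,T=snap('w16')
cv2.imwrite("pics/c16.png",cv2.resize(im[170:270,210:310],None,fx=6,fy=6,interpolation=3))
print(((proj("wrist",[(536.8,-73.1,60)],T)-[210,170])*6).round())
Tt=T@np.linalg.inv(camera_info("wrist")["mount"])
print(((proj("wrist",[(Tt@np.array([0,y,215.7,1]))[:3] for y in(-7,0)],T)-[210,170])*6).round())
im,d=camera("scene"); cv2.imwrite("pics/s16.png",cv2.resize(im[150:290,180:360],None,fx=4,fy=4,interpolation=3))
E
```

```text
pos [537.1 -73.6 285.3] yaw -0.2008 t 19.05 F [ 0.  -0.4 -1.3] T [-0.04 -0.03 -0.01] w 16.5 q [-0.29  0.36 -0.25  0.97  0.    1.48]
turn [-0.0001 -0.0011 -0.0008] shift cm [-0.   -0.04  0.53]
[[294. 275.]]
[[300. 250.]
 [300. 313.]]
```

View pics/c16.png

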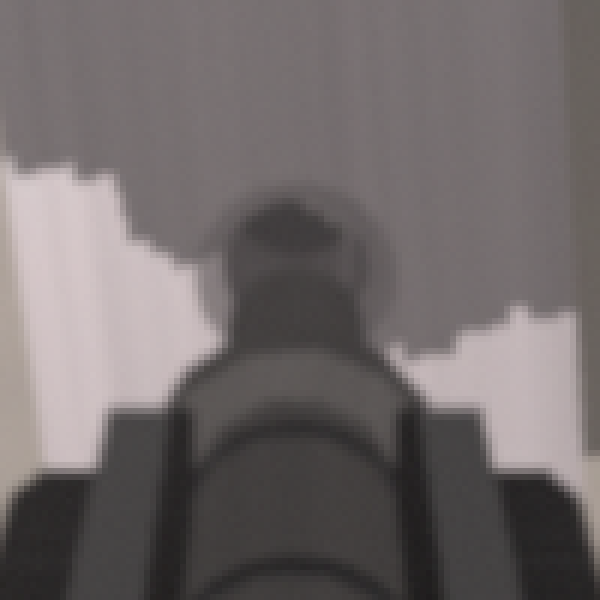

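View pics/s16.png

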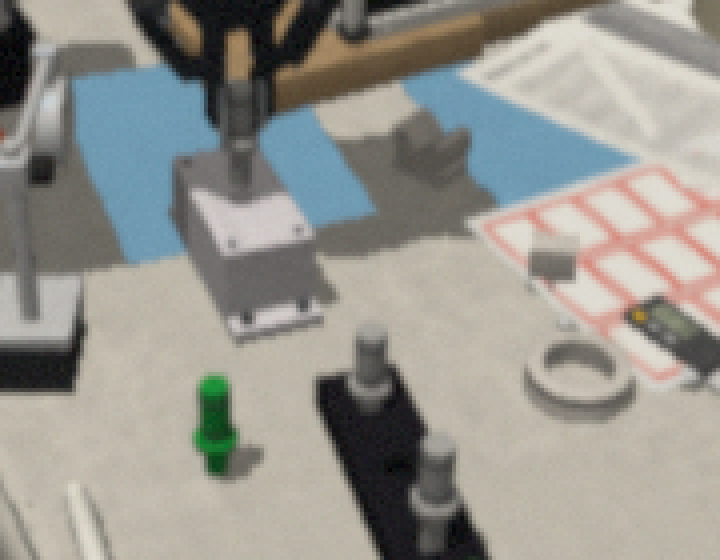

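Emit:
{"name": "drive_tool", "arguments": {"rows": [[[0, -0.001, -0.001, 0, -0.02, 0.3, 1], [0, -0.001, -0.001, 0, -0.02, 0.6, 1], [0, -0.001, -0.001, 0, -0.02, 0.8, 1], [0, -0.001, -0.001, 0, -0.02, 1.0, 1], [0, -0.001, -0.001, 0, -0.02, 1.1, 1]]]}}

```text
clock: 19.65
eef_pos: [537.2, -73.2, 274.4]
eef_rot: [3.126, -0.313, 0.001]
ft_force: [-1.1, -0.4, -0.9]
width: 16.4
```

Emit:
{"name": "drive_tool", "arguments": {"rows": [[[0, 0, 0, 0, 0, 0.1, 1], [0, 0, 0, 0, 0, 0.2, 1], [0, 0, 0, 0, 0, 0.3, 1], [0, 0, 0, 0, 0, 0.3, 1]]]}}

```text
clock: 20.05
eef_pos: [537.2, -73.2, 271.2]
eef_rot: [-3.126, 0.313, -0.001]
ft_force: [-0.4, 0.1, -0.2]
width: 16.6
```

```bash
python3 -c "
from h import *
go((537.1,-73.4,260),-0.2)"
```

```text
pos [537.2 -73.2 271.2] yaw -0.1994 t 20.05 F [-0.4  0.1 -0.2] T [ 0.01 -0.05 -0.04] w 16.6 q [-0.29  0.37 -0.27  0.93  0.    1.48]
turn [-0.0001 -0.0004  0.0006] shift cm [-0.    0.03  1.12]
```

Emit:
{"name": "drive_tool", "arguments": {"rows": [[[0, 0, 0, 0, 0, 0.2, 1], [0, 0, 0, 0, 0, 0.4, 1], [0, 0, 0, 0, 0, 0.6, 1], [0, 0, 0, 0, 0, 0.8, 1], [0, 0, 0, 0, 0, 0.8, 1]]]}}

```text
clock: 20.55
eef_pos: [537.1, -73.1, 262.9]
eef_rot: [-3.126, 0.313, -0.0]
ft_force: [0.7, 0.2, -0.7]
width: 16.5
```

```bash
python3 -c "
from h import *
go((537.1,-73.4,260),-0.2)"
```

```text
pos [537.1 -73.1 262.9] yaw -0.1993 t 20.55 F [ 0.7  0.2 -0.7] T [-0.01 -0.    0.  ] w 16.5 q [-0.29  0.37 -0.29  0.91  0.    1.48]
turn [-0.0001 -0.      0.0007] shift cm [0.   0.03 0.29]
```

Emit:
{"name": "drive_tool", "arguments": {"rows": [[[0, 0, 0, 0, 0, 0.3, 1], [0, 0, 0, 0, 0, 0.6, 1], [0, 0, 0, 0, 0, 0.9, 1], [0, 0, 0, 0, 0, 1.1, 1], [0, 0, 0, 0, 0, 1.25, 1], [0, 0, 0, 0, 0, 1.3, 1], [0, 0, 0, 0, 0, 1.3, 1]]]}}

```text
clock: 21.25
eef_pos: [537.2, -73.1, 249.9]
eef_rot: [-3.126, 0.313, -0.0]
ft_force: [0.3, 0.6, -0.4]
width: 16.1
```

Emit:
{"name": "drive_tool", "arguments": {"rows": [[[0, 0, 0, 0, 0, 0.05, 1], [0, 0, 0, 0, 0, 0.1, 1], [0, 0, 0, 0, 0, 0.1, 1]]]}}

```text
clock: 21.55
eef_pos: [537.1, -73.1, 248.9]
eef_rot: [-3.126, 0.313, -0.0]
ft_force: [0.5, 0.1, -1.8]
width: 16.4
```

Emit:
{"name": "drive_tool", "arguments": {"rows": [[[0, 0, 0, 0, 0, 0.05, 1], [0, 0, 0, 0, 0, 0.08, 1], [0, 0, 0, 0, 0, 0.08, 1]]]}}

```text
clock: 21.85
eef_pos: [537.1, -73.1, 248.0]
eef_rot: [-3.126, 0.313, 0.0]
ft_force: [0.3, -0.2, -1.3]
width: 16.5
```

Emit:
{"name": "drive_tool", "arguments": {"rows": [[[0, 0, 0, 0, 0, 0.05, 1], [0, 0, 0, 0, 0, 0.05, 1]]]}}

```text
clock: 22.05
eef_pos: [537.1, -73.1, 247.7]
eef_rot: [-3.126, 0.313, -0.0]
ft_force: [-0.6, -0.2, 2.2]
width: 16.4
```

Emit:
{"name": "drive_tool", "arguments": {"rows": [[[0, 0, 0, 0, 0, 0.05, 1], [0, 0, 0, 0, 0, 0.05, 1], [0, 0, 0, 0, 0, 0.05, 1]]]}}

```text
clock: 22.35
eef_pos: [537.1, -73.1, 247.6]
eef_rot: [3.126, -0.313, 0.001]
ft_force: [-1.4, 0.5, 8.1]
width: 16.6
```

Emit:
{"name": "drive_tool", "arguments": {"rows": [[[0, 0, 0, 0, 0, 0.04, 1], [0, 0, 0, 0, 0, 0.04, 1], [0, 0, 0, 0, 0, 0.04, 1], [0, 0, 0, 0, 0, 0.04, 1], [0, 0, 0, 0, 0, 0.04, 1], [0, 0, 0, 0, 0, 0.04, 1]]]}}

```text
clock: 22.95
eef_pos: [537.1, -73.1, 247.6]
eef_rot: [3.126, -0.313, 0.002]
ft_force: [-3.4, 0.4, 8.6]
width: 16.3
```

```bash
python3 -c "
from h import *
go((537.1,-73.4,247.6),-0.2)"
```

```text
pos [537.1 -73.1 247.6] yaw -0.1993 t 22.95 F [-3.4  0.4  8.6] T [ 0.16  0.63 -0.01] w 16.3 q [-0.29  0.39 -0.31  0.87  0.    1.48]
turn [ 0.     -0.001   0.0007] shift cm [0.01 0.03 0.  ]
```

Emit:
{"name": "drive_tool", "arguments": {"rows": [[[0, 0, 0, 0, 0, 0, 1], [0, 0, 0, 0, 0, 0, -1], [0, 0, 0, 0, 0, 0, -1], [0, 0, 0, 0, 0, 0, -1], [0, 0, 0, 0, 0, 0, -1], [0, 0, 0, 0, 0, 0, -1], [0, 0, 0, 0, 0, 0, -1]]]}}

```text
clock: 23.65
eef_pos: [537.1, -73.1, 247.6]
eef_rot: [3.126, -0.313, 0.001]
ft_force: [0.0, 0.2, -0.1]
width: 85.5
```

Emit:
{"name": "drive_tool", "arguments": {"rows": [[[0, 0, 0, 0, 0, -2, -1], [0, 0, 0, 0, 0, -5, -1], [0, 0, 0, 0, 0, -9, -1], [0, 0, 0, 0, 0, -13, -1], [0, 0, 0, 0, 0, -15, -1], [0, 0, 0, 0, 0, -15, -1], [0, 0, 0, 0, 0, -15, -1]]]}}

```text
clock: 24.35
eef_pos: [536.9, -73.1, 397.3]
eef_rot: [3.126, -0.313, 0.002]
ft_force: [0.0, -0.0, -0.8]
width: 85.3
```

```bash
python3 - <<'E'
from h import *
go((537.2,-73.2,400),-0.2);im,d,T=snap('w17')
uu,vv=np.meshgrid(np.arange(215,310),np.arange(100,235)); uv=np.c_[uu.ravel(),vv.ravel()]
P=dep("wrist",uv,d,T)
k=(P[:,2]>98)&(P[:,2]<118); print("top (expect z 107)",k.sum(),P[k].mean(0)); 
k=(P[:,2]>66)&(P[:,2]<73)&(abs(P[:,0]-537)<20)&(abs(P[:,1]+73)<20); print("collar top (expect 69)",k.sum(),np.median(P[k][:,2]))
k=(P[:,2]>56)&(P[:,2]<64);print("face",np.median(P[k][:,2]))
im2,_=camera("scene")
a=cv2.resize(im2[120:270,130:330],None,fx=2,fy=2,interpolation=3); b=cv2.resize(im[60:260,140:380],(380,300),interpolation=3)
cv2.imwrite("pics/fin.png",np.hstack([a,b]))
im3,d3=camera("top"); cv2.imwrite("pics/fint.png",cv2.resize(im3[180:290,90:390],None,fx=2.6,fy=2.6,interpolation=3))
E
```

```text
pos [536.9 -73.1 397.3] yaw -0.1993 t 24.35 F [ 0.  -0.  -0.8] T [-0.03 -0.03  0.02] w 85.3 q [-0.29  0.29 -0.02  1.25  0.    1.48]
turn [ 0.0001 -0.0011  0.0007] shift cm [ 0.03  0.01 -0.27]
top (expect z 107) 386 [536.86309851 -71.83235097 106.40277417]
collar top (expect 69) 203 69.19623536503059
face 60.458253001853734
```

View pics/fin.png

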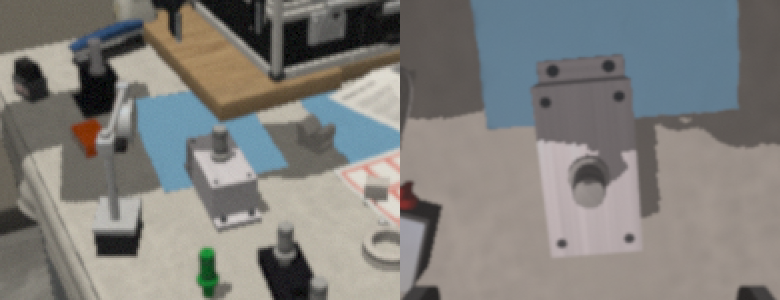

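View pics/fint.png

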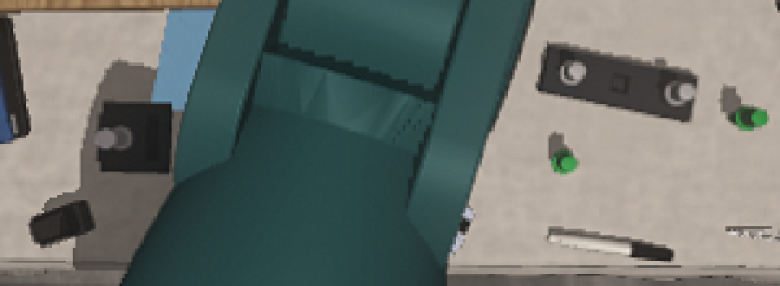

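```bash
python3 -c "
from station import *
print(sign_off())"
```

```text
the job is handed in; nothing more can be done
None
```

The hole is 28 mm deep. The middle post (31 mm shank) now stands in it, and the job was handed in at about 24 s of the 64 s allowed.

- **Probing:** the rod met the floor exactly where the 28 mm depth predicted. I held it pressed for about 0.9 s; the readings were 4 to 15 N. I then put the rod back in its stand, and the next picture showed it upright with its collar and cap where they were at the start.
- **Fitting:** the middle post went in with no noticeable force and reached the floor at the expected height. I held it pressed at about 8 to 9 N for about 0.6 s, then let go and backed off.
- **Last checks:**
  - The post's collar top was measured at 69.2 mm, where 69 mm means the 3 mm gap is right.
  - Its top was at about (536.9, -71.8, 106.4) mm, where 107 mm was expected. That puts it about 1.3 mm off the hole axis, a lean of roughly 0.02 rad and inside the 0.07 limit.
  - The rod and the short and long posts were in place. The packet and vee block also looked unmoved, though I compared those two by eye only.
- **Disagreement:** the top and wrist cameras differed by 1 to 4 mm. I worked from the wrist camera, and both contacts with the hole floor agreed with it.

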